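# Stand the tipped lantern back in its tray

## Task

The battery lantern has tipped over on the stool. Stand it upright, foot down, on the bare glazed stool top and let go of it for a moment; then take it again from above and set it down gently, still upright and never letting it fall, fully into the square hollow of the tray. Leave the tumbler, flowerpot, plate and spoon as they are.

Things in the scene. Friction and masses are not known exactly. Their poses are not given: they have to be found in the camera images.
- lantern: Black battery lantern, 120 mm tall, 52 x 52 mm square, 0.22 to 0.43 kg. Origin: centre of its foot's underside; x runs foot to head, y and z square to its flat sides. Foot block x 0-44 mm, head block (steel wire loop on its end) 98-120 mm; between them a 40 mm light and corner posts flush with the sides. Lies on its -z side, toggle (look only) up. Any side may face any side of the hollow.
- square_hollow (a point): Floor centre of the empty square hollow (58 x 58 mm, 9 mm deep, rim chamfered, dark felt floor) in a pale wooden block fixed in the tray. Floor 13 mm above the stool top, rim 22 mm. z up; x and y square to its sides: y along the lane, x across it. It may be in the middle or at either end of the lane.
- tray: Dark wooden tray, fixed, 104 mm (x) by 286 mm (y, along the lane), 14 mm side rails. Origin: centre of its underside, at z = 0. Three pale blocks at 90 mm pitch: one square hollow, two round (64 mm across). Gaps along the lane between the seated lantern and its neighbours are only 22 to 35 mm; across the lane both its sides are free.
- tumbler: Ribbed glass tumbler, 105 mm tall, 68 mm across the rim, standing in one round hollow. Origin: centre of its underside; z up. Bystander.
- flowerpot: Orange plastic flowerpot, 85 mm tall, 80 mm across the rim, standing in the other round hollow. Origin: centre of its underside; z up. Bystander.
- plate: White melamine plate, 140 mm across, 15 mm high, lying flat on the stool to the left (+y) of the lantern. Origin: centre of its underside. Bystander.
- spoon: Small wooden spoon, 150 mm long, lying on the stool to the right (-y) of the lantern, handle towards its -x. Bystander.
- stool: Glazed ceramic drum stool, fixed; its flat round top, 570 mm across, is the work surface at z = 0. Origin: centre of the top.

How it is judged:
By the outcome, as a careful person would: the job done as asked, in the order asked, and still so for the second after the job is handed in, with the robot touching nothing.
It also fails if it takes over 56 s, if anything falls off the work surface, if the arm or the gripper's body presses on something with over 40 N, if the wrist force passes 120 N, or if a joint passes its speed limit or range.

## Robot

A 6-joint arm with a two-finger parallel gripper is mounted at the origin on the work surface. World frame = base frame: x ahead of the robot, y to its left, z up, the work surface at z = 0. Lengths are in m, angles in rad, forces in N, time in s.
With the tool pointing down it reaches from about 0.225 to 0.875 m from the base axis. Payload 3.4 kg.
Tool frame: the origin (TCP) lies at the very end of the fingers, on their centre line; the grasp point (between the pads) lies manip.grip_point_offset behind it (manip.grip_point_offset is the distance from the TCP to the grasp point, in m); z points along the fingers, y is the line along which they close (so a half turn about z gives the same grasp; the last joint's range is limited). The gripper opens to 85 mm and grips with 20 to 120 N. Pads are 22 mm wide; open, the fingers measure 114 mm over their backs; the gripper's body (76 mm by 85 mm) begins 54 mm behind the grasp point. The pads swing forward as they close: fully open they stand 13 mm farther back than shut.
Start: joints at [1.051, 0.276, 1.505, -0, 1.361, -0.121], TCP at [0.223, 0.53, 0.231] pointing down, gripper open.
Joint ranges: [-2.89, 2.89], [-0.75, 2.08], [0.22, 2.7], [-1.18, 4.32], [0.11, 2.71], [-2.7, 2.7]. Speed limits (rad/s): [2.57, 2.57, 3.14, 3.14, 3.14, 3.14].

## Interface

Orientations are given as a unit quaternion [w, x, y, z].
In Python, from rig import manip gives the robot as it stands.
- The arm moves only by the shell command python3 -m pendant 'ROWS' [FORCE]. ROWS is JSON, a list of rows, each an object of numbers: "jaw": the opening, from -1 (shut) to 1 (fully open); "tx", "ty", "tz": the shift along the world's x, y, z in cm; "ax", "ay", "az": the turn, a rotation vector about the world's x, y, z in degrees. In form: [{"jaw": .., "tx": .., "ty": .., "tz": .., "ax": .., "ay": .., "az": ..}, ...]. A call has 1 to 10 rows; each row is the pose to reach, as a shift and turn from the pose commanded when the call began; what a row does not reach only later rows make up. A row lasts 1/8 s, in which the tool goes at most 62.5 mm and 10.7 degrees, less where a joint would pass 70% of its speed; a pose out of reach is approached as far as the arm can. A call with a gripper value outside its range is refused whole. The fingers move at their own pace and stop on an object; FORCE is the grip in N (left out, the last holds). Time passes only in rows, so rows that repeat a pose let the fingers close. It gives the time, the measured TCP pose, the force, the opening and the grip force at its end, in the units of the state.
- manip.get_state(): the state, without advancing time (a new reading comes with each control period).
- manip.get_image(name): name is "scene" or "top"; returns a dict with "pixels" (384x512x3 uint8, blue, green, red), "depth" (384x512 float32, m along the optical axis (not along the pixel's ray), 0 where there is no reading), "fx", "fy", "cx", "cy" (pixels), "pose" (4x4, takes a point from camera to world coordinates). Camera axes: x right, y down, z forward; pixel columns grow to the right and rows downward; lengths in m; the calibration is good to about 2 mm. A picture is of the moment at which its call begins.
- manip.sign_off(): hands the job in; it is judged then, once.
The state is a dict: "clock": time; "qpos": joint angles; "qd": joint speeds; "effort": joint torques, N m; "position": TCP position; "ee_rot": TCP orientation; "contact_force": force on the tool from outside, world axes, zero at the start; "moment": the same for the moment, N m; "width": finger opening in m; "gripper_force": force on a finger pad.
Only numpy, scipy, OpenCV 4.12 (cv2) and the standard library are available. Lean on these libraries where they do the work, as an engineer would, in place of code of your own. Each camera call takes 0.05 s, during which the arm holds its last target. There are 200 camera calls.

## Working session

There is one attempt and no reset: what is moved stays moved. The work goes in short steps, Python scripts to look and compute and a shell command to move; the robot and the scene stay as the last step left them, time stands still between calls to the robot, and variables do not carry over. Pictures are saved under pics/ and viewed, at most 10 in all, crops included, and the job is handed in when it is done.

```bash
ls; mkdir -p pics; cat > h.py <<'E'
import numpy as np, cv2
from rig import manip
def grab(n,f):
    d=manip.get_image(n); cv2.imwrite(f'pics/{f}.png',d['pixels']); np.savez(f'pics/{f}.npz',**d); return d
def pt(d,u,v,z=None):
    T=d['pose']; r=np.array([(u-d['cx'])/d['fx'],(v-d['cy'])/d['fy'],1])
    if z is None: s=float(d['depth'][int(round(v)),int(round(u))])
    else: s=(z-T[2,3])/(T[:3,:3]@r)[2]
    return T[:3,:3]@(r*s)+T[:3,3]
E
python3 - <<'E'
from h import *
for n in('scene','top'):
    d=grab(n,n+'0'); print(n,d['pose'].round(3).tolist(),d['fx'],d['cx'],d['cy'])
print(manip.get_state(),manip.grip_point_offset)
a=cv2.imread('pics/scene0.png');b=cv2.imread('pics/top0.png')
E
```

```text
pics
scene [[-0.686, 0.478, -0.549, 0.957], [0.728, 0.463, -0.506, 0.362], [0.012, -0.746, -0.665, 0.542], [0.0, 0.0, 0.0, 1.0]] 467.04510106507865 255.57500116990764 189.74473961441845
top [[0.01, -0.987, 0.16, 0.462], [-1.0, -0.013, -0.018, -0.016], [0.019, -0.159, -0.987, 0.826], [0.0, 0.0, 0.0, 1.0]] 487.80020758314805 253.67213574979925 182.82632883677223
{'clock': 0.1, 'qpos': array([ 1.05100266e+00,  2.76539841e-01,  1.50601029e+00,  3.40198409e-05,
        1.36072073e+00, -1.20967497e-01]), 'qd': array([ 0.00259716, -0.00104843, -0.00455741,  0.00044832, -0.00046676,
        0.00093812]), 'effort': array([-9.39832148e-05, -4.17703450e+01, -2.46404028e+01, -1.93428336e-04,
        5.77055180e-03,  2.53200874e-06]), 'position': array([0.22303131, 0.52946503, 0.23052012]), 'ee_rot': array([-2.80044071e-04,  1.98097499e-01,  9.80181961e-01, -7.91169373e-04]), 'contact_force': array([ 0.14615392, -0.52396303, -0.65691744]), 'moment': array([ 0.0233593 , -0.00382086, -0.10546717]), 'gripper_force': 0.0, 'width': 0.08532133896900593} 0.0187
```

View pics/scene0.png

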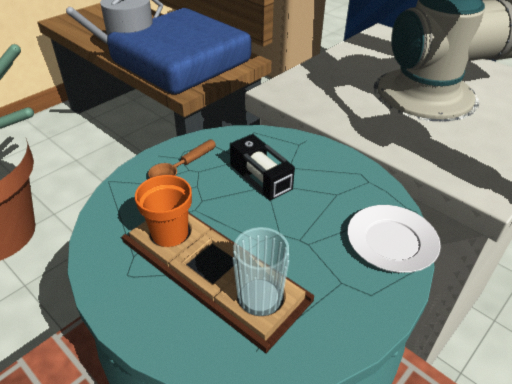

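View pics/top0.png

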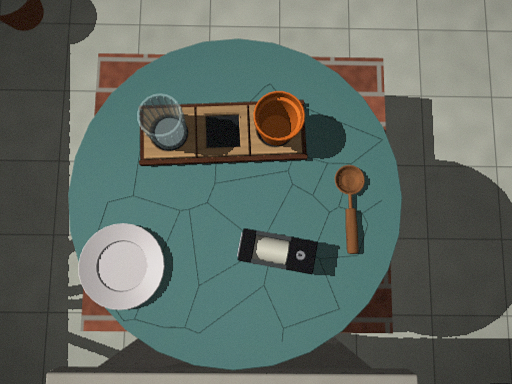

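The top view shows the lantern at about (278,251), with its head at the left (245,245) and its foot and toggle at the right (300,255). The square hollow is the middle one, at (222,131), with the tumbler to its left and the flowerpot to its right. I'll enlarge both regions.

```bash
python3 - <<'E'
import cv2,numpy as np
t=cv2.imread('pics/top0.png');s=cv2.imread('pics/scene0.png')
def c(i,u,v,w,h,k): return cv2.resize(i[v:v+h,u:u+w],None,fx=k,fy=k,interpolation=cv2.INTER_CUBIC)
A=c(t,230,220,100,60,4);B=c(t,180,95,100,75,4);C=c(s,220,125,100,75,4);D=c(s,170,225,100,60,4)
A,B,C,D=[np.clip(x.astype(float)*1.6+25,0,255).astype('uint8') for x in (A,B,C,D)]
cv2.imwrite('pics/c.png',np.vstack([np.hstack([A,D]),np.hstack([B,C])]))
E
```

```text
(no output)
```

View pics/c.png

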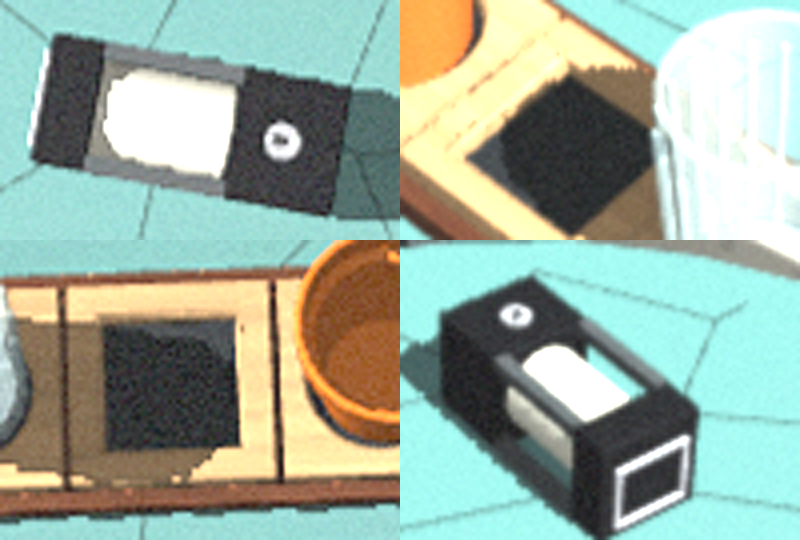

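```bash
cat >> h.py <<'E'
def load(f): return dict(np.load(f'pics/{f}.npz'))
def tri(obs):
    A=[];b=[]
    for d,u,v in obs:
        T=d['pose'];r=T[:3,:3]@np.array([(u-d['cx'])/d['fx'],(v-d['cy'])/d['fy'],1]);r/=np.linalg.norm(r)
        P=np.eye(3)-np.outer(r,r);A.append(P);b.append(P@T[:3,3])
    x=np.linalg.lstsq(np.vstack(A),np.hstack(b),rcond=None)[0]
    return x, np.linalg.norm(np.vstack(A)@x-np.hstack(b))
E
python3 - <<'E'
from h import *
t=load('top0');s=load('scene0')
np.set_printoptions(precision=4,suppress=True)
L=[('headU',243.75,228.75,294.25,166.25),('headL',238.2,260,270,178.75)]
# pairing: print per-view positions at z=.052
for n,p in dict(HU=(243.75,228.75),HL=(238.2,260),FL=(312.5,273.75),FU=(318,242)).items(): print('top',n,pt(t,*p,.052))
for p in [(230,143),(255,133.75),(294.25,166.25),(270,178.75)]: print('sc',p,pt(s,*p,.052))
for p in [(205.5,114.5),(240,114.5),(206,146.75),(240,146.75)]: print('toph',p,pt(t,*p,.022))
for p in [(187,263.75),(212.5,243.75),(235,260),(212.5,283.75)]: print('sch',p,pt(s,*p,.022))
T=dict(HU=(243.75,228.75),HL=(238.2,260),FL=(312.5,273.75),FU=(318,242))
S=dict(HU=(270,178.75),HL=(294.25,166.25),FL=(255,133.75),FU=(230,143))
for k in T: print(k,tri([(t,*T[k]),(s,*S[k])]))
# depth: top face, block rim
print('depth', [pt(t,u,v) for u,v in[(300,262),(247,245),(308,248)]])
print('rim depth',[pt(t,u,v) for u,v in[(222,152),(222,109),(246,130)]],'felt',pt(t,222,132))
print('table',[pt(t,u,v) for u,v in[(222,200),(280,300)]])
E
```

```text
top HU [ 0.5137 -0.0148  0.052 ]
top HL [ 0.4647 -0.0068  0.052 ]
top FL [ 0.4446 -0.1233  0.052 ]
top FU [ 0.4941 -0.1324  0.052 ]
sc (230, 143) [ 0.4933 -0.1291  0.052 ]
sc (255, 133.75) [ 0.4416 -0.1169  0.052 ]
sc (294.25, 166.25) [ 0.4644 -0.005   0.052 ]
sc (270, 178.75) [ 0.5167 -0.0126  0.052 ]
toph (205.5, 114.5) [0.7093 0.0529 0.022 ]
toph (240, 114.5) [ 0.7102 -0.0059  0.022 ]
toph (206, 146.75) [0.653  0.0506 0.022 ]
toph (240, 146.75) [ 0.6538 -0.0067  0.022 ]
sch (187, 263.75) [0.7102 0.0044 0.022 ]
sch (212.5, 243.75) [0.6595 0.0027 0.022 ]
sch (235, 260) [0.6582 0.0486 0.022 ]
sch (212.5, 283.75) [0.7088 0.056  0.022 ]
HU (array([ 0.5139, -0.0149,  0.0489]), np.float64(8.451301493496214e-05))
HL (array([ 0.4643, -0.0061,  0.0514]), np.float64(0.0011337918223377078))
FL (array([ 0.4425, -0.1207,  0.0511]), np.float64(0.004805736804557564))
FU (array([ 0.4931, -0.1314,  0.051 ]), np.float64(0.002104096291384938))
depth [array([ 0.4626, -0.1034,  0.0548]), array([ 0.4881, -0.0203,  0.054 ]), array([ 0.4844, -0.1163,  0.0539])]
rim depth [array([0.6439, 0.0234, 0.0238]), array([0.719 , 0.0249, 0.0235]), array([ 0.6829, -0.0165,  0.0227])] felt [0.6806 0.0245 0.0162]
table [array([ 0.5656,  0.0229, -0.0003]), array([ 0.4004, -0.0761,  0.0013])]
```

The crops give lantern top-face corners at z≈0.052, from the top camera at (244,229), (238,260), (312,274) and (318,242). The hollow rim spans u 205–240 and v 114–147. I'll move above the lantern now and log joint data so I can fit a kinematic model.

```bash
python3 -c "
from rig import manip;print([x for x in dir(manip) if x[0]!='_'])"
python3 -m pendant '[{"jaw":1,"tx":3,"ty":-6},{"jaw":1,"tx":6,"ty":-12},{"jaw":1,"tx":9,"ty":-18},{"jaw":1,"tx":12,"ty":-24}]'
python3 -c "
from h import *;import json;s=manip.get_state();print(*s['qpos'],'|',*s['position'],'|',*s['ee_rot'])"
```

```text
['MotionError', 'get_image', 'get_state', 'grip_point_offset', 'sign_off']
1.0510026646363206 0.27653984129103254 1.506010288375663 3.401984086455277e-05 1.3607207338832779 -0.12096749650755846 | 0.223031314499584 0.5294650276095774 0.23052011538906822 | -0.00028004407106354027 0.19809749946765517 0.9801819608271742 -0.0007911693727422672invalid input at $[0]: expected keys jaw, tx, ty, tz, ax, ay, az
```

```bash
python3 -m pendant '[{"jaw":1,"tx":3,"ty":-6,"tz":-1,"az":-8},{"jaw":1,"tx":6,"ty":-12,"tz":-2,"az":-16},{"jaw":1,"tx":9,"ty":-18,"tz":-3,"az":-24},{"jaw":1,"tx":12,"ty":-24,"tz":-3,"az":-32,"ax":0},{"jaw":1,"tx":13,"ty":-30,"tz":-3,"az":-40},{"jaw":1,"tx":13.5,"ty":-33,"tz":-3,"az":-50}]'
python3 -c "
from h import *;import json;s=manip.get_state();print(*s['qpos'],'|',*s['position'],'|',*s['ee_rot'])"
```

```text
1.0510026646363206 0.27653984129103254 1.506010288375663 3.401984086455277e-05 1.3607207338832779 -0.12096749650755846 | 0.223031314499584 0.5294650276095774 0.23052011538906822 | -0.00028004407106354027 0.19809749946765517 0.9801819608271742 -0.0007911693727422672invalid input at $[0]: expected keys jaw, tx, ty, tz, ax, ay, az
```

```bash
python3 -m pendant '[{"jaw":1,"tx":3,"ty":-6,"tz":0,"ax":0,"ay":0,"az":-8},{"jaw":1,"tx":6,"ty":-12,"tz":0,"ax":0,"ay":0,"az":-16},{"jaw":1,"tx":9,"ty":-18,"tz":0,"ax":0,"ay":0,"az":-24},{"jaw":1,"tx":12,"ty":-24,"tz":0,"ax":0,"ay":0,"az":-32},{"jaw":1,"tx":15,"ty":-30,"tz":0,"ax":0,"ay":0,"az":-40}]'
python3 -c "
from h import *;import json;s=manip.get_state();print(*s['qpos'],'|',*s['position'],'|',*s['ee_rot'])"
python3 -m pendant '[{"jaw":1,"tx":3,"ty":-6,"tz":0,"ax":8,"ay":0,"az":-8},{"jaw":1,"tx":6,"ty":-12,"tz":0,"ax":15,"ay":0,"az":-16},{"jaw":1,"tx":9,"ty":-18,"tz":0,"ax":20,"ay":0,"az":-24},{"jaw":1,"tx":11,"ty":-24,"tz":0,"ax":20,"ay":0,"az":-32}]'
python3 -c "
from h import *;import json;s=manip.get_state();print(*s['qpos'],'|',*s['position'],'|',*s['ee_rot'])"
```

```text
clock: 0.72
position: [0.3634, 0.2485, 0.2312]
ee_rot: [0.0, 0.523, 0.852, 0.0]
contact_force: [1.4, 0.8, -0.4]
width: 0.0851
gripper_force: 0.0
0.44165813667194254 0.07057406320424035 1.7669308168184006 -0.00014422830116783914 1.3037835459558522 -0.028111625299546885 | 0.36344215579145694 0.24854833885165217 0.23118383613725338 | 0.0001414249781603325 0.5231085312802188 0.8522660597046159 8.931067168014474e-05
clock: 1.23
position: [0.4635, 0.0327, 0.2308]
ee_rot: [-0.09, 0.73, 0.661, 0.147]
contact_force: [0.6, 0.2, -0.2]
width: 0.0853
gripper_force: 0.0
-0.3568582993420408 0.08140739396935022 1.8116047378977795 0.359284913081369 1.2916501767479276 -0.3651247075728737 | 0.4635361675990996 0.03273316511566758 0.2308332374337325 | -0.08958201870277209 0.7302594147642825 0.6611709256292095 0.14679664906215778
```

```bash
cat > kin.py <<'E'
import numpy as np
from scipy.spatial.transform import Rotation as R
from scipy.optimize import least_squares
D=[([1.0510026646,.27653984,1.50601,3.4e-5,1.36072073,-.1209675],[.2230313,.529465,.23052]),
([.441658,.070574,1.76693,-.000144,1.3037835,-.0281116],[.363442,.2485483,.2311838]),
([-.3568583,.0814074,1.8116047,.3592849,1.29165,-.3651247],[.4635362,.0327332,.2308332])]
lo=np.array([-2.89,-.75,.22,-1.18,.11,-2.7]);hi=np.array([2.89,2.08,2.7,4.32,2.71,2.7])
def rot(q): return R.from_euler('Z',q[0])*R.from_euler('Y',q[1]+q[2])*R.from_euler('Z',q[3])*R.from_euler('Y',q[4])*R.from_euler('Z',q[5])
def fk(q,p):
    h,L1,L2,lat,d=p[:5]
    return R.from_euler('Z',q[0]).apply([0,lat,h])+ (R.from_euler('Z',q[0])*R.from_euler('Y',q[1])).apply([0,0,L1])+(R.from_euler('Z',q[0])*R.from_euler('Y',q[1]+q[2])).apply([0,0,L2])+rot(q).apply([0,0,d])
f=least_squares(lambda p:np.ravel([fk(np.array(q),p)-x for q,x in D])*1000,[.3,.4,.4,.07,.2])
P=f.x
def ik(pos,Rt,q0):
    e=lambda q:np.r_[(fk(q,P)-pos)*10,(Rt*rot(q).inv()).as_rotvec()]
    s=least_squares(e,np.clip(q0,lo+.01,hi-.01),bounds=(lo,hi));return s.x,np.abs(s.fun).max()
E
python3 - <<'E'
from kin import *
np.set_printoptions(precision=3,suppress=True)
print(P,f.fun)
print(rot(D[2][0]).as_quat(scalar_first=True))
# grasp pivot at lantern x=109mm: axis a=(.174,.985); perpendicular axis k=(.985,-.174,0)
a=np.array([.174,.985,0]);k=np.array([.985,-.174,0])
foot=np.array([.4685,-.128,.026])
for gx in(.085,.105):
  q=np.array(D[2][0])
  for th in(-20,-10,0,20,45,60,75,90):
    Rt=R.from_rotvec(k*np.deg2rad(th))*R.from_euler('ZX',[-10,180],degrees=True)
    # tool y at -10deg
    zt=Rt.apply([0,0,1])
    th2=max(th,0)
    g=foot+a*gx if th<=0 else np.array([.4685,-.1,0])+np.array([0,0,max(gx,.05)])
    q,e=ik(g+zt*.0187,Rt,q);print(gx,th,q,round(e,4),Rt.apply([0,1,0]))
E
```

```text
[0.05  0.654 0.401 0.069 0.365] [-0.112 -0.265 -0.791 -1.518 -0.756  0.351  1.981 -0.665  0.44 ]
[0.04  0.049 0.984 0.167]
0.085 -20 [ 0.006  0.383  2.053 -0.474  0.83  -2.617] 0.0 [-0.163 -0.925  0.342]
0.085 -10 [-0.054  0.347  2.085 -0.374  0.744 -2.7  ] 0.0783 [-0.171 -0.97   0.174]
0.085 0 [-0.083  0.32   2.124 -0.325  0.662 -2.7  ] 0.1995 [-0.174 -0.985  0.   ]
0.085 20 [-0.202  0.196  2.117 -0.264  0.691 -2.7  ] 0.5098 [-0.163 -0.925 -0.342]
0.085 45 [-0.265  0.169  2.127 -0.084  0.663 -2.7  ] 0.781 [-0.123 -0.696 -0.707]
0.085 60 [-0.323  0.172  2.093  0.059  0.729 -2.7  ] 0.896 [-0.087 -0.492 -0.866]
0.085 75 [-0.438  0.216  2.01   0.25   0.916 -2.7  ] 0.9103 [-0.045 -0.255 -0.966]
0.085 90 [-0.628  0.34   1.913  0.476  1.221 -2.7  ] 1.2103 [ 0.  0. -1.]
0.105 -20 [ 0.044  0.39   2.039 -0.462  0.847 -2.591] 0.0 [-0.163 -0.925  0.342]
0.105 -10 [-0.023  0.352  2.07  -0.346  0.759 -2.7  ] 0.0641 [-0.171 -0.97   0.174]
0.105 0 [-0.053  0.325  2.111 -0.295  0.677 -2.7  ] 0.1837 [-0.174 -0.985  0.   ]
0.105 20 [-0.2    0.176  2.078 -0.247  0.756 -2.7  ] 0.5085 [-0.163 -0.925 -0.342]
0.105 45 [-0.274  0.152  2.079 -0.057  0.743 -2.7  ] 0.7624 [-0.123 -0.696 -0.707]
0.105 60 [-0.343  0.159  2.043  0.091  0.817 -2.7  ] 0.862 [-0.087 -0.492 -0.866]
0.105 75 [-0.47   0.211  1.964  0.284  1.007 -2.7  ] 0.8562 [-0.045 -0.255 -0.966]
0.105 90 [-0.655  0.334  1.888  0.503  1.287 -2.7  ] 1.2263 [ 0.  0. -1.]
```

```bash
sed -i "s/\*R.from_euler('Z',q\[5\])$/*R.from_euler('Z',q[5]+np.pi\/2)/" kin.py; python3 - <<'E'
from kin import *
np.set_printoptions(precision=3,suppress=True)
print(rot(D[2][0]).as_quat(scalar_first=True))
cur=R.from_quat([-0.08958201870277209,0.7302594147642825,0.6611709256292095,0.14679664906215778],scalar_first=True)
tgt=R.from_euler('ZX',[170,180],degrees=True); tgt2=R.from_euler('ZX',[-10,180],degrees=True)
for t in(tgt,tgt2): print(t.apply([0,1,0]),np.rad2deg((t*cur.inv()).as_rotvec()))
E
```

```text
[-0.09   0.73   0.661  0.147]
[0.174 0.985 0.   ] [-19.492  -9.673  84.762]
[-0.174 -0.985  0.   ] [ -9.873  19.894 -93.281]
```

```bash
cat >> kin.py <<'E'
def turn(t):
    from rig import manip
    s=manip.get_state();c=R.from_quat(s['ee_rot'],scalar_first=True)
    return np.rad2deg((t*c.inv()).as_rotvec()).round(1),s['position'].round(4)
def down(yaw): return R.from_euler('ZX',[yaw+90,180],degrees=True)  # tool y at yaw
E
python3 -c "
from kin import *;print(turn(down(-10)))"
```

```text
(array([-18.8,   6.3,  -4.3]), array([0.4635, 0.0327, 0.2308]))
```

```bash
python3 -m pendant '[{"jaw":1,"tx":1.1,"ty":-3,"tz":-4,"ax":-9,"ay":3,"az":-2},{"jaw":1,"tx":2.3,"ty":-5.7,"tz":-8,"ax":-18.8,"ay":6.3,"az":-4.3},{"jaw":1,"tx":2.3,"ty":-5.7,"tz":-8,"ax":-18.8,"ay":6.3,"az":-4.3},{"jaw":1,"tx":2.3,"ty":-5.7,"tz":-8,"ax":-18.8,"ay":6.3,"az":-4.3}]'
python3 - <<'E'
from h import *
from kin import *
s=manip.get_state();q=s['qpos'];p=s['position'];print(q,p)
D.append((list(q),list(p)))
f=least_squares(lambda P:np.ravel([fk(np.array(q),P)-x for q,x in D])*1000,[.3,.4,.4,.07,.2]);print(f.x,f.fun)
f=least_squares(lambda P:np.r_[np.ravel([fk(np.array(q),P)-x for q,x in D])*1000,(P[0]-.2)*3],[.3,.4,.4,.07,.2]);print(f.x,f.fun)
print(turn(down(-10)))
d=grab('scene','s1')
E
```

```text
clock: 1.72
position: [0.4859, -0.0202, 0.1516]
ee_rot: [-0.001, 0.763, 0.646, -0.0]
contact_force: [-0.8, -0.4, -0.1]
width: 0.0853
gripper_force: 0.0
[-1.85240893e-01  2.06102415e-01  1.81332712e+00  8.26459959e-04
  1.12428788e+00 -2.04955651e-02] [ 0.48591996 -0.02017174  0.15160552]
[0.07316615 0.63027593 0.40167274 0.06938835 0.36463779] [-3.04042274 -5.33620184 -0.08333931 -2.50849989 -1.19895381  0.1879233
  0.70837597 -0.22688323  0.25417481  8.65752389 -1.63407146 -0.3587588 ]
[0.07322035 0.63023693 0.40167935 0.06938719 0.36465152] [-3.04150899 -5.340439   -0.08177578 -2.50472742 -1.19845791  0.18774967
  0.71218304 -0.22459065  0.25449467  8.65528491 -1.63482399 -0.35932755
 -0.38033895]
(array([-0.1, -0.1, -0.5]), array([ 0.4859, -0.0202,  0.1516]))
```

View pics/s1.png

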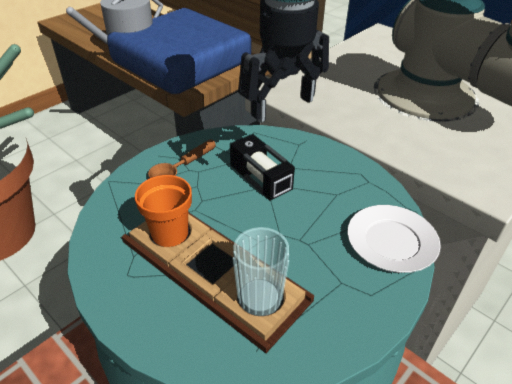

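The scene shot shows the gripper open above the lantern, with its finger tips at about (258,105) and (308,95). Nothing has been disturbed. I'll refine the kinematic model and check the pivot.

```bash
cat > k2.py <<'E'
import kin
from kin import *
D.append(([-0.1852409,.20610242,1.81332712,.00082646,1.12428788,-.02049557],[.48591996,-.02017174,.15160552]))
def fk(q,p):
    h,L1,L2,lat,d,a0,e=p
    A=R.from_euler('Z',q[0])
    return A.apply([a0,lat,h])+(A*R.from_euler('Y',q[1])).apply([0,0,L1])+(A*R.from_euler('Y',q[1]+q[2])).apply([e,0,L2])+rot(q).apply([0,0,d])
f=least_squares(lambda p:np.r_[np.ravel([fk(np.array(q),p)-x for q,x in D])*1000,(p-[.3,.4,.4,.069,.25,0,0])*[.3,.3,.3,0,.3,3,3]],[.3,.4,.4,.07,.2,0,0])
kin.fk=fk;kin.P=f.x
E
python3 - <<'E'
from k2 import *
np.set_printoptions(precision=3,suppress=True)
print(f.x,f.fun)
a=np.array([.174,.985,0]);k=np.array([.985,-.174,0])
foot=np.array([.4685,-.127,.026])
gx=.104
q=np.array(D[3][0])
for th in(0,15,30,45,60,75,90):
    Rt=R.from_rotvec(k*np.deg2rad(th))*down(-10)
    g=foot+a*gx+[0,0,.1*np.sin(np.deg2rad(th))]
    q,e=ik(g+Rt.apply([0,0,.0187]),Rt,q);print(th,q,round(e,4))
E
```

```text
[ 0.137  0.63   0.421  0.069  0.365 -0.     0.06 ] [-0.001 -0.001  0.    -0.    -0.     0.    -0.     0.    -0.     0.002
 -0.    -0.001 -0.049  0.069  0.006  0.     0.034 -0.     0.181]
0 [-0.193  0.387  2.    -0.     0.755 -0.019] 0.0
15 [-0.379  0.362  1.991  0.338  0.871 -0.433] 0.0
30 [-0.544  0.392  1.976  0.566  1.055 -0.724] 0.0
45 [-0.673  0.466  1.963  0.713  1.251 -0.922] 0.0
60 [-0.763  0.576  1.955  0.814  1.437 -1.069] 0.0
75 [-0.815  0.712  1.952  0.887  1.607 -1.193] 0.0
90 [-0.832  0.867  1.95   0.939  1.767 -1.311] 0.0
```

```bash
python3 -m pendant '[{"jaw":1,"tx":0.1,"ty":0,"tz":-5,"ax":0,"ay":0,"az":-0.5},{"jaw":1,"tx":0.1,"ty":0,"tz":-9,"ax":0,"ay":0,"az":-0.5},{"jaw":1,"tx":0.1,"ty":0,"tz":-12,"ax":0,"ay":0,"az":-0.5},{"jaw":1,"tx":0.1,"ty":0,"tz":-14.2,"ax":0,"ay":0,"az":-0.5},{"jaw":1,"tx":0.1,"ty":0,"tz":-14.2,"ax":0,"ay":0,"az":-0.5}]'
python3 -m pendant '[{"jaw":-1,"tx":0,"ty":0,"tz":0,"ax":0,"ay":0,"az":0},{"jaw":-1,"tx":0,"ty":0,"tz":0,"ax":0,"ay":0,"az":0},{"jaw":-1,"tx":0,"ty":0,"tz":0,"ax":0,"ay":0,"az":0},{"jaw":-1,"tx":0,"ty":0,"tz":0,"ax":0,"ay":0,"az":0},{"jaw":-1,"tx":0,"ty":0,"tz":0,"ax":0,"ay":0,"az":0},{"jaw":-1,"tx":0,"ty":0,"tz":0,"ax":0,"ay":0,"az":0}]' 80
```

```text
clock: 2.4
position: [0.4864, -0.021, 0.0094]
ee_rot: [-0.001, 0.766, 0.642, -0.001]
contact_force: [-0.3, -0.1, 0.4]
width: 0.0853
gripper_force: 0.0
clock: 3.15
position: [0.4885, -0.0212, 0.011]
ee_rot: [0.001, 0.766, 0.643, 0.0]
contact_force: [-0.1, -0.2, 7.0]
width: 0.0509
gripper_force: 83.9
```

```bash
python3 -m pendant '[{"jaw":-1,"tx":0,"ty":0,"tz":3,"ax":0,"ay":0,"az":0},{"jaw":-1,"tx":0,"ty":0,"tz":7,"ax":0,"ay":0,"az":0},{"jaw":-1,"tx":0,"ty":0,"tz":11,"ax":0,"ay":0,"az":0},{"jaw":-1,"tx":0,"ty":0,"tz":14,"ax":0,"ay":0,"az":0},{"jaw":-1,"tx":0,"ty":0,"tz":14,"ax":7.9,"ay":-1.4,"az":0},{"jaw":-1,"tx":0,"ty":0,"tz":14,"ax":15.8,"ay":-2.8,"az":0},{"jaw":-1,"tx":0,"ty":0,"tz":14,"ax":23.6,"ay":-4.2,"az":0},{"jaw":-1,"tx":0,"ty":0,"tz":14,"ax":31.5,"ay":-5.6,"az":0},{"jaw":-1,"tx":0,"ty":0,"tz":14,"ax":39.4,"ay":-6.9,"az":0},{"jaw":-1,"tx":0,"ty":0,"tz":14,"ax":39.4,"ay":-6.9,"az":0}]'
python3 - <<'E'
from k2 import *
from h import *
print(turn(R.from_rotvec(np.deg2rad(90)*np.array([.985,-.174,0]))*down(-10)))
grab('scene','s2')
E
```

```text
clock: 4.4
position: [0.4869, -0.023, 0.1478]
ee_rot: [-0.221, 0.722, 0.603, 0.26]
contact_force: [-0.5, 0.5, -2.7]
width: 0.051
gripper_force: 85.1
(array([49.3, -9.1,  0. ]), array([ 0.4869, -0.023 ,  0.1478]))
```

View pics/s2.png

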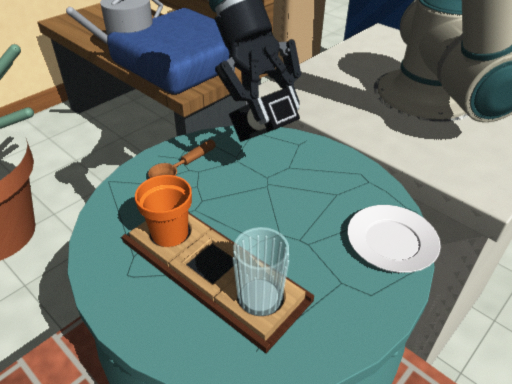

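The lantern, at about (268,115), is held at its head and tilting with the gripper without slipping. I'll continue to 90°.

```bash
python3 -m pendant '[{"jaw":-1,"tx":0,"ty":0,"tz":0,"ax":8.2,"ay":-1.5,"az":0},{"jaw":-1,"tx":0,"ty":0,"tz":0,"ax":16.4,"ay":-3,"az":0},{"jaw":-1,"tx":0,"ty":0,"tz":0,"ax":24.6,"ay":-4.5,"az":0},{"jaw":-1,"tx":0,"ty":0,"tz":0,"ax":32.9,"ay":-6,"az":0},{"jaw":-1,"tx":0,"ty":0,"tz":0,"ax":41.1,"ay":-7.5,"az":0},{"jaw":-1,"tx":0,"ty":0,"tz":0,"ax":49.3,"ay":-9.1,"az":0},{"jaw":-1,"tx":0,"ty":0,"tz":0,"ax":49.3,"ay":-9.1,"az":0},{"jaw":-1,"tx":0,"ty":0,"tz":0,"ax":49.3,"ay":-9.1,"az":0}]'
python3 - <<'E'
from k2 import *
from h import *
print(turn(R.from_rotvec(np.deg2rad(90)*np.array([.985,-.174,0]))*down(-10)))
a=grab('scene','s3')['pixels'];b=grab('top','t3')['pixels']
c=lambda i,u,v:cv2.resize(i[v:v+130,u:u+130],(400,400),interpolation=cv2.INTER_CUBIC)
cv2.imwrite('pics/v3.png',np.clip(np.hstack([c(a,190,40),c(b,200,180)]).astype(float)*1.5+20,0,255).astype('uint8'))
E
```

```text
clock: 5.45
position: [0.4876, -0.0203, 0.1497]
ee_rot: [-0.452, 0.541, 0.458, 0.542]
contact_force: [0.6, -0.4, -2.7]
width: 0.051
gripper_force: 85.3
(array([ 0.3,  0.3, -0.1]), array([ 0.4876, -0.0203,  0.1497]))
```

View pics/v3.png

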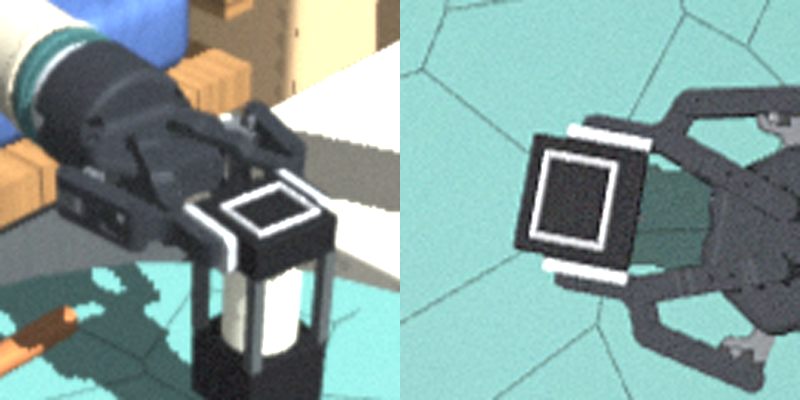

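Both crops show the lantern hanging upright in the pads. The head top is at about crop (270,208) on the left and (578,195) on the right. I'll lower it gently.

```bash
python3 -m pendant '[{"jaw":-1,"tx":0,"ty":0,"tz":-1.2,"ax":0,"ay":0,"az":0},{"jaw":-1,"tx":0,"ty":0,"tz":-2.4,"ax":0,"ay":0,"az":0},{"jaw":-1,"tx":0,"ty":0,"tz":-3.2,"ax":0,"ay":0,"az":0},{"jaw":-1,"tx":0,"ty":0,"tz":-3.5,"ax":0,"ay":0,"az":0},{"jaw":-1,"tx":0,"ty":0,"tz":-3.5,"ax":0,"ay":0,"az":0}]'
python3 -m pendant '[{"jaw":-1,"tx":0,"ty":0,"tz":-0.1,"ax":0,"ay":0,"az":0},{"jaw":-1,"tx":0,"ty":0,"tz":-0.2,"ax":0,"ay":0,"az":0},{"jaw":-1,"tx":0,"ty":0,"tz":-0.3,"ax":0,"ay":0,"az":0},{"jaw":-1,"tx":0,"ty":0,"tz":-0.3,"ax":0,"ay":0,"az":0}]'
```

```text
clock: 6.18
position: [0.4873, -0.0211, 0.1141]
ee_rot: [-0.453, 0.54, 0.455, 0.543]
contact_force: [0.5, 0.4, -2.8]
width: 0.0511
gripper_force: 85.3
clock: 6.68
position: [0.4873, -0.021, 0.1113]
ee_rot: [-0.453, 0.54, 0.456, 0.543]
contact_force: [0.1, 0.7, -2.9]
width: 0.0511
gripper_force: 85.3
```

```bash
python3 -m pendant '[{"jaw":-1,"tx":0,"ty":0,"tz":-0.08,"ax":0,"ay":0,"az":0},{"jaw":-1,"tx":0,"ty":0,"tz":-0.15,"ax":0,"ay":0,"az":0},{"jaw":-1,"tx":0,"ty":0,"tz":-0.15,"ax":0,"ay":0,"az":0}]'
python3 -m pendant '[{"jaw":-1,"tx":0,"ty":0,"tz":-0.08,"ax":0,"ay":0,"az":0},{"jaw":-1,"tx":0,"ty":0,"tz":-0.15,"ax":0,"ay":0,"az":0},{"jaw":-1,"tx":0,"ty":0,"tz":-0.15,"ax":0,"ay":0,"az":0}]'
```

```text
clock: 7.05
position: [0.4873, -0.021, 0.1098]
ee_rot: [-0.453, 0.54, 0.455, 0.543]
contact_force: [0.3, -0.1, -3.0]
width: 0.0511
gripper_force: 85.3
clock: 7.42
position: [0.4873, -0.021, 0.1082]
ee_rot: [-0.453, 0.54, 0.455, 0.543]
contact_force: [-0.1, 0.6, -2.7]
width: 0.0513
gripper_force: 85.3
```

Now I'll check the gap under the foot from the depth images.

```bash
python3 -m pendant '[{"jaw":-1,"tx":0,"ty":0,"tz":-0.08,"ax":0,"ay":0,"az":0},{"jaw":-1,"tx":0,"ty":0,"tz":-0.15,"ax":0,"ay":0,"az":0},{"jaw":-1,"tx":0,"ty":0,"tz":-0.15,"ax":0,"ay":0,"az":0}]'
python3 - <<'E'
from h import *
np.set_printoptions(precision=4,suppress=True)
for n in('scene','top'):
    d=grab(n,'z'+n);v,u=np.mgrid[0:384,0:512];z=d['depth'];T=d['pose']
    X=np.stack([(u-d['cx'])/d['fx']*z,(v-d['cy'])/d['fy']*z,z],-1)@T[:3,:3].T+T[:3,3]
    b=(z>0)&(abs(X[...,0]-.487)<.02)&(abs(X[...,1]+.015)<.02)&(X[...,2]>.09)
    print(n,b.sum(),np.percentile(X[b][:,2],[10,50,90]),np.median(X[b],0))
    t=(z>0)&(abs(X[...,2])<.02)&(abs(X[...,0]-.54)<.03)&(abs(X[...,1]-.08)<.03);print('table',np.median(X[t][:,2]))
    if n=='top':
        A=np.c_[X[b][:,:2],np.ones(b.sum())];m=abs(X[b][:,2]-np.median(X[b][:,2]))<.008;print(np.linalg.lstsq(A[m],X[b][m][:,2],rcond=None)[0])
E
```

```text
clock: 7.8
position: [0.4873, -0.021, 0.108]
ee_rot: [-0.454, 0.54, 0.455, 0.544]
contact_force: [0.6, -1.9, 3.8]
width: 0.0511
gripper_force: 85.5
scene 491 [0.1013 0.1199 0.1224] [ 0.4859 -0.0133  0.1199]
table 0.0008013602563617939
top 495 [0.12   0.1217 0.1238] [ 0.4846 -0.0226  0.1217]
table 0.0011530010784464584
[0.0072 0.001  0.1183]
```

Contact: the force rose by about 6.5 N, the top is at 0.120 and it is level. Releasing and backing off along −tool z.

```bash
python3 -m pendant '[{"jaw":-1,"tx":0,"ty":0,"tz":0.1,"ax":0,"ay":0,"az":0},{"jaw":1,"tx":0,"ty":0,"tz":0.1,"ax":0,"ay":0,"az":0},{"jaw":1,"tx":0,"ty":0,"tz":0.1,"ax":0,"ay":0,"az":0},{"jaw":1,"tx":0,"ty":0,"tz":0.1,"ax":0,"ay":0,"az":0},{"jaw":1,"tx":0,"ty":0,"tz":0.1,"ax":0,"ay":0,"az":0},{"jaw":1,"tx":0,"ty":0,"tz":0.1,"ax":0,"ay":0,"az":0}]'
python3 -m pendant '[{"jaw":1,"tx":-0.35,"ty":-2,"tz":0,"ax":0,"ay":0,"az":0},{"jaw":1,"tx":-1,"ty":-6,"tz":0,"ax":0,"ay":0,"az":0},{"jaw":1,"tx":-1.8,"ty":-10,"tz":0,"ax":0,"ay":0,"az":0},{"jaw":1,"tx":-1.8,"ty":-10,"tz":6,"ax":0,"ay":0,"az":0},{"jaw":1,"tx":-1.8,"ty":-10,"tz":12,"ax":0,"ay":0,"az":0}]'
python3 - <<'E'
from k2 import *
from h import *
np.set_printoptions(precision=4,suppress=True)
a=grab('scene','s4')['pixels'];d=grab('top','t4');b=d['pixels']
c=lambda i,u,v:cv2.resize(i[v:v+130,u:u+130],(400,400),interpolation=cv2.INTER_CUBIC)
cv2.imwrite('pics/v4.png',np.clip(np.hstack([c(a,190,40),c(b,200,180)]).astype(float)*1.5+20,0,255).astype('uint8'))
print(turn(down(-10)))
E
```

```text
clock: 8.65
position: [0.4873, -0.021, 0.1077]
ee_rot: [-0.453, 0.54, 0.456, 0.543]
contact_force: [0.3, -0.3, 0.5]
width: 0.085
gripper_force: 0.0
clock: 9.28
position: [0.4692, -0.1234, 0.2283]
ee_rot: [-0.453, 0.541, 0.454, 0.544]
contact_force: [1.3, -0.4, 0.6]
width: 0.0854
gripper_force: 0.0
(array([-88.4,  16.2,  -0.5]), array([ 0.4691, -0.1227,  0.2322]))
```

View pics/v4.png

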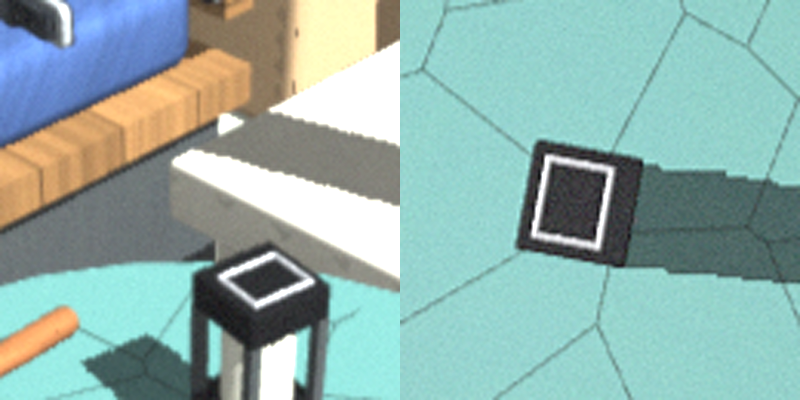

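The lantern stands on its own on the bare top, with its head-top corners near top-view (245,225), (279,232), (273,267) and (238,260). Next I'll work out exact lantern and hollow positions, using edge fits for the hollow.

```bash
python3 - <<'E'
from h import *
np.set_printoptions(precision=4,suppress=True)
t=load('t4');s=load('s4')
# lantern top from dark blob in top view
g=t['pixels'].astype(int)
m=((g.max(2)<75)|((abs(g[...,0]-g[...,2])<25)&(g.min(2)>120)))[210:280,225:290].astype('uint8')
X=[]
zz=t['depth'][210:280,225:290]
T=t['pose'];hgt=np.array([[pt(t,u,v)[2] for u in range(225,290)] for v in range(210,280)])
mm=(hgt>.10).astype('uint8');c=max(cv2.findContours(mm,0,2)[0],key=cv2.contourArea);r=cv2.minAreaRect(c);print('depth rect px',r)
ctr=pt(t,r[0][0]+225,r[0][1]+210,.12);print('lantern centre top',ctr)
bx=cv2.boxPoints(r)+[225,210];W=np.array([pt(t,*b,.12)[:2] for b in bx]);print(W,[np.rad2deg(np.arctan2(*(W[i]-W[i-1])[::-1])).round(1) for i in range(4)])
for z in(.12,):
    print('hand', np.mean([pt(t,*p,z) for p in[(244.85,225.5),(279,232),(273.1,266.8),(238,260.3)]],0))
    print('scene',np.mean([pt(s,*p,z) for p in[(252.7,130.4),(277.1,119),(296.6,134.3),(270.6,148.9)]],0))
# hollow edges, subpixel gradient in top view
G=cv2.GaussianBlur(cv2.cvtColor(t['pixels'],6).astype(np.float32),(0,0),.8)
def edge(line,lo,hi,sgn):
    d=np.diff(line[lo:hi])*sgn;i=d.argmax();w=np.clip(d[max(i-2,0):i+3],0,None);return lo+.5+(w*np.arange(max(i-2,0),max(i-2,0)+len(w))).sum()/w.sum()
far=[(u,edge(G[:,u],108,121,-1)) for u in range(212,236)]
near=[(u,edge(G[:,u],140,153,1)) for u in range(212,236)]
lef=[(edge(G[v],198,212,-1),v) for v in range(120,142)]
rig=[(edge(G[v],233,247,1),v) for v in range(120,142)]
for n,e,z in(('far',far,.013),('near',near,.022),('left',lef,.013),('right',rig,.022)):
    P=np.array([pt(t,*p,z) for p in e])
    k=0 if n in('far','near') else 1
    c=np.polyfit(P[:,1-k],P[:,k],1);res=P[:,k]-np.polyval(c,P[:,1-k]);print(n,np.median(P[:,k]).round(4),'slope deg',np.rad2deg(np.arctan(c[0])).round(2),'sd',res.std().round(4),np.median(np.array(e)[:,1-k]))
for nm,r0,r1,sg in(('railfar',98,108,1),('railnear',152,162,-1)):
    e=[(u,edge(G[:,u],r0,r1,sg)) for u in range(198,248)]
    P=np.array([pt(t,*p,.022) for p in e]);c=np.polyfit(P[:,1],P[:,0],1);print(nm,np.median(P[:,0]),np.rad2deg(np.arctan(c[0])),(P[:,0]-np.polyval(c,P[:,1])).std())
E
```

```text
depth rect px ((32.80634307861328, 35.891685485839844), (36.25296401977539, 37.28208923339844), 10.784297943115234)
lantern centre top [ 0.4848 -0.0355  0.12  ]
[[ 0.4634 -0.0052]
 [ 0.5158 -0.0145]
 [ 0.5065 -0.0661]
 [ 0.4543 -0.0562]] [np.float64(79.9), np.float64(-10.1), np.float64(-100.1), np.float64(169.3)]
hand [ 0.4846 -0.0368  0.12  ]
scene [ 0.49   -0.0305  0.12  ]
far 0.7142 slope deg -1.15 sd 0.0002 113.54167011720813
near 0.6528 slope deg 3.16 sd 0.0022 147.06196843612076
left 0.0526 slope deg 2.83 sd 0.0002 205.54877580188108
right -0.0046 slope deg 4.22 sd 0.0002 239.00786510378998
railfar 0.7257124456570749 -2.5657434855567036 0.00015629194067091998
railnear 0.6386427373827392 -6.969671400002811 0.003881458122404479
```

```bash
python3 -m pendant '[{"jaw":1,"tx":0.2,"ty":1,"tz":0,"ax":-9.8,"ay":1.8,"az":0},{"jaw":1,"tx":0.4,"ty":2,"tz":0,"ax":-19.6,"ay":3.6,"az":-0.1},{"jaw":1,"tx":0.6,"ty":3,"tz":0,"ax":-29.5,"ay":5.4,"az":-0.2},{"jaw":1,"tx":0.8,"ty":4,"tz":0,"ax":-39.3,"ay":7.2,"az":-0.2},{"jaw":1,"tx":1,"ty":5,"tz":0,"ax":-49.1,"ay":9,"az":-0.3},{"jaw":1,"tx":1.2,"ty":6,"tz":0,"ax":-58.9,"ay":10.8,"az":-0.3},{"jaw":1,"tx":1.4,"ty":7,"tz":0,"ax":-68.8,"ay":12.6,"az":-0.4},{"jaw":1,"tx":1.6,"ty":8.7,"tz":-1,"ax":-78.6,"ay":14.4,"az":-0.4},{"jaw":1,"tx":1.6,"ty":8.7,"tz":-2,"ax":-88.4,"ay":16.2,"az":-0.5},{"jaw":1,"tx":1.6,"ty":8.7,"tz":-3,"ax":-88.4,"ay":16.2,"az":-0.5}]'
python3 -m pendant '[{"jaw":1,"tx":0,"ty":0,"tz":0,"ax":0,"ay":0,"az":0},{"jaw":1,"tx":0,"ty":0,"tz":0,"ax":0,"ay":0,"az":0}]'
python3 -c "
from kin import *;print(turn(down(-10)))"
```

```text
clock: 10.62
position: [0.4857, -0.0316, 0.1979]
ee_rot: [-0.001, 0.766, 0.643, 0.001]
contact_force: [-1.2, -0.4, -0.7]
width: 0.0853
gripper_force: 0.0
clock: 10.88
position: [0.4852, -0.0359, 0.1974]
ee_rot: [-0.002, 0.769, 0.639, 0.001]
contact_force: [0.4, 0.9, 0.7]
width: 0.0851
gripper_force: 0.0
(array([-0.2, -0. ,  0.6]), array([ 0.4852, -0.0359,  0.1974]))
```

```bash
python3 -m pendant '[{"jaw":1,"tx":0,"ty":0,"tz":-4,"ax":0,"ay":0,"az":0.5},{"jaw":1,"tx":0,"ty":0,"tz":-8,"ax":0,"ay":0,"az":0.5},{"jaw":1,"tx":0,"ty":0,"tz":-10.2,"ax":0,"ay":0,"az":0.5},{"jaw":1,"tx":0,"ty":0,"tz":-10.9,"ax":0,"ay":0,"az":0.5},{"jaw":1,"tx":0,"ty":0,"tz":-10.9,"ax":0,"ay":0,"az":0.5}]'
python3 -m pendant '[{"jaw":-1,"tx":0,"ty":0,"tz":0,"ax":0,"ay":0,"az":0},{"jaw":-1,"tx":0,"ty":0,"tz":0,"ax":0,"ay":0,"az":0},{"jaw":-1,"tx":0,"ty":0,"tz":0,"ax":0,"ay":0,"az":0},{"jaw":-1,"tx":0,"ty":0,"tz":0,"ax":0,"ay":0,"az":0},{"jaw":-1,"tx":0,"ty":0,"tz":0,"ax":0,"ay":0,"az":0},{"jaw":-1,"tx":0,"ty":0,"tz":0,"ax":0,"ay":0,"az":0}]' 60
python3 -m pendant '[{"jaw":-1,"tx":0,"ty":0,"tz":1,"ax":0,"ay":0,"az":0},{"jaw":-1,"tx":0,"ty":0,"tz":4,"ax":0,"ay":0,"az":0},{"jaw":-1,"tx":0,"ty":0,"tz":6,"ax":0,"ay":0,"az":0},{"jaw":-1,"tx":0,"ty":0,"tz":6,"ax":0,"ay":0,"az":0}]'
python3 -c "
from kin import *;print(turn(down(2.6)))"
```

```text
clock: 11.5
position: [0.4856, -0.0352, 0.089]
ee_rot: [-0.001, 0.766, 0.643, 0.001]
contact_force: [0.0, -0.6, -0.2]
width: 0.0856
gripper_force: 0.0
clock: 12.25
position: [0.486, -0.0341, 0.09]
ee_rot: [-0.0, 0.765, 0.644, 0.002]
contact_force: [-1.3, -0.7, 5.5]
width: 0.0513
gripper_force: 64.1
clock: 12.75
position: [0.4864, -0.0341, 0.1502]
ee_rot: [0.0, 0.765, 0.644, 0.002]
contact_force: [-0.1, 0.3, -3.8]
width: 0.0508
gripper_force: 64.0
(array([-0.2,  0.2, 12.5]), array([ 0.4864, -0.0341,  0.1502]))
```

```bash
python3 -m pendant '[{"jaw":-1,"tx":1,"ty":2,"tz":2,"ax":0,"ay":0,"az":3},{"jaw":-1,"tx":3,"ty":4.5,"tz":5,"ax":0,"ay":0,"az":6},{"jaw":-1,"tx":6,"ty":5.9,"tz":7,"ax":0,"ay":0,"az":9},{"jaw":-1,"tx":10,"ty":5.9,"tz":7,"ax":0,"ay":0,"az":12.5},{"jaw":-1,"tx":14,"ty":5.9,"tz":7,"ax":-0.2,"ay":0.2,"az":12.5},{"jaw":-1,"tx":17.5,"ty":5.9,"tz":7,"ax":-0.2,"ay":0.2,"az":12.5},{"jaw":-1,"tx":19.2,"ty":5.9,"tz":6,"ax":-0.2,"ay":0.2,"az":12.5},{"jaw":-1,"tx":19.7,"ty":5.9,"tz":3,"ax":-0.2,"ay":0.2,"az":12.5},{"jaw":-1,"tx":19.7,"ty":5.9,"tz":0,"ax":-0.2,"ay":0.2,"az":12.5},{"jaw":-1,"tx":19.7,"ty":5.9,"tz":-1.5,"ax":-0.2,"ay":0.2,"az":12.5}]'
python3 -m pendant '[{"jaw":-1,"tx":0,"ty":0,"tz":-0.6,"ax":0,"ay":0,"az":0},{"jaw":-1,"tx":0,"ty":0,"tz":-0.6,"ax":0,"ay":0,"az":0}]'
python3 - <<'E'
from kin import *
from h import *
print(turn(down(2.6)))
a=grab('scene','s5')['pixels'];b=grab('top','t5')['pixels']
c=lambda i,u,v:cv2.resize(i[v:v+110,u:u+80],(400,550),interpolation=cv2.INTER_CUBIC)
cv2.imwrite('pics/v5.png',np.clip(np.hstack([c(a,172,190),c(b,182,70)]).astype(float)*1.8+20,0,255).astype('uint8'))
E
```

```text
clock: 14.0
position: [0.6796, 0.0252, 0.1302]
ee_rot: [-0.004, 0.691, 0.723, -0.004]
contact_force: [0.1, 0.6, -2.8]
width: 0.0509
gripper_force: 64.1
clock: 14.25
position: [0.6823, 0.025, 0.128]
ee_rot: [-0.001, 0.691, 0.723, -0.001]
contact_force: [0.1, 0.3, -2.1]
width: 0.0513
gripper_force: 64.1
(array([ 0. , -0.2, -0. ]), array([0.6823, 0.025 , 0.128 ]))
```

View pics/v5.png

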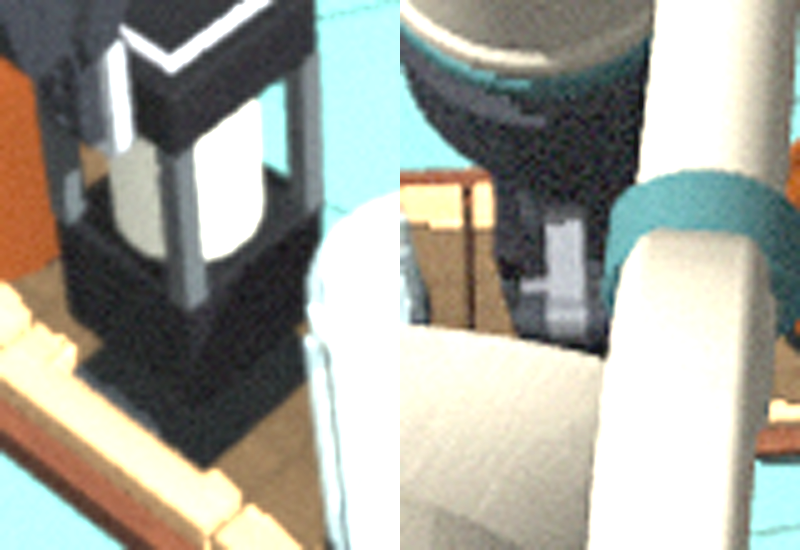

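In the scene crop the foot's near corner is at pixel (211,264) and its left corner at (186,252). The hollow's near rim corner is at (213.4,283) and its left corner at (187,265.6). The arm hides the top view.

```bash
python3 - <<'E'
from h import *
np.set_printoptions(precision=4,suppress=True)
s=load('s5')
T=np.linalg.inv(s['pose'])
def pj(p):
    c=T[:3,:3]@p+T[:3,3];return np.array([s['fx']*c[0]/c[2]+s['cx'],s['fy']*c[1]/c[2]+s['cy']])
a=np.deg2rad(2.6);ex=np.array([np.cos(a),np.sin(a),0]);ey=np.array([-np.sin(a),np.cos(a),0])
c=np.array([.6823,.0238,.038])
for n,i,j in(('near',1,1),('left',1,-1),('right',-1,1)):
    print(n,'foot pred',pj(c+.026*(i*ex+j*ey)),'hollow pred z22/19',pj(np.array([.6835,.024,.022])+.029*(i*ex+j*ey)),pj(np.array([.6835,.024,.019])+.029*(i*ex+j*ey)))
print('obs near foot',pt(s,211,264,.038),'left',pt(s,186,252.4,.038))
for z in(.022,.019):print('obs hollow near',pt(s,213.4,283,z),'left',pt(s,187,265.6,z),'right',pt(s,233.6,263,z))
# posts verticality etc not needed; grey profile along mid of near-x foot side
G=cv2.cvtColor(s['pixels'],6)
# near rim edges subpixel: sample along rays perpendicular, in world, at z=.020 plane
for n,d,e in(('+x',ex,ey),('+y',ey,ex)):
    o=[]
    for t in np.linspace(-.02,.02,15):
        r=np.arange(.015,.045,.0005)
        q=np.array([pj(np.array([.6835,.024,.022])+d*k+e*t) for k in r]).astype(np.float32)
        v=cv2.remap(cv2.GaussianBlur(G,(0,0),.7).astype(np.float32),q[:,0].copy(),q[:,1].copy(),1).ravel()
        g=np.diff(v);o.append((r[g.argmax()],g.max().round(0)))
    print(n,np.array(o).T)
E
```

```text
near foot pred [210.2931 273.6134] hollow pred z22/19 [210.371 284.046] [210.4865 285.3891]
left foot pred [183.8986 254.0729] hollow pred z22/19 [181.3537 262.1285] [181.5513 263.481 ]
right foot pred [236.3395 251.4649] hollow pred z22/19 [238.9782 259.2006] [239.003  260.5512]
obs near foot [0.6952 0.0395 0.038 ] left [ 0.7054 -0.0012  0.038 ]
obs hollow near [0.7071 0.056  0.022 ] left [0.7123 0.0069 0.022 ] right [0.6635 0.051  0.022 ]
obs hollow near [0.7057 0.0542 0.019 ] left [0.7109 0.0049 0.019 ] right [0.6618 0.0493 0.019 ]
+x [[ 0.027   0.0275  0.027   0.027   0.027   0.0275  0.028   0.0275  0.027
   0.027   0.0275  0.028   0.0275  0.0275  0.028 ]
 [14.     14.     15.     14.     15.     15.     15.     15.     16.
  15.     16.     16.     18.     17.     17.    ]]
+y [[ 0.024   0.0285  0.0315  0.0345  0.0395  0.0415  0.044   0.0305  0.031
   0.03    0.0305  0.031   0.031   0.03    0.0305]
 [10.     13.     12.      9.      8.      9.      9.      5.      5.
   5.      6.      7.      6.      6.      7.    ]]
```

```bash
python3 -m pendant '[{"jaw":-1,"tx":0,"ty":0,"tz":-0.5,"ax":0,"ay":0,"az":0},{"jaw":-1,"tx":0,"ty":0,"tz":-1,"ax":0,"ay":0,"az":0},{"jaw":-1,"tx":0,"ty":0,"tz":-1.2,"ax":0,"ay":0,"az":0},{"jaw":-1,"tx":0,"ty":0,"tz":-1.2,"ax":0,"ay":0,"az":0}]'
python3 -m pendant '[{"jaw":-1,"tx":0,"ty":0,"tz":-0.15,"ax":0,"ay":0,"az":0},{"jaw":-1,"tx":0,"ty":0,"tz":-0.3,"ax":0,"ay":0,"az":0},{"jaw":-1,"tx":0,"ty":0,"tz":-0.3,"ax":0,"ay":0,"az":0}]'
python3 -m pendant '[{"jaw":-1,"tx":0,"ty":0,"tz":-0.1,"ax":0,"ay":0,"az":0},{"jaw":-1,"tx":0,"ty":0,"tz":-0.2,"ax":0,"ay":0,"az":0},{"jaw":-1,"tx":0,"ty":0,"tz":-0.2,"ax":0,"ay":0,"az":0}]'
```

```text
clock: 14.85
position: [0.6821, 0.025, 0.1155]
ee_rot: [-0.001, 0.691, 0.723, -0.002]
contact_force: [-0.3, 0.2, -2.9]
width: 0.0511
gripper_force: 64.2
clock: 15.22
position: [0.6822, 0.025, 0.1127]
ee_rot: [-0.001, 0.691, 0.723, -0.002]
contact_force: [-0.0, 0.3, -3.3]
width: 0.0512
gripper_force: 64.2
clock: 15.6
position: [0.6822, 0.025, 0.1107]
ee_rot: [-0.001, 0.691, 0.723, -0.002]
contact_force: [-1.0, 0.1, -3.1]
width: 0.0511
gripper_force: 64.2
```

```bash
python3 -m pendant '[{"jaw":-1,"tx":0,"ty":0,"tz":-0.1,"ax":0,"ay":0,"az":0},{"jaw":-1,"tx":0,"ty":0,"tz":-0.2,"ax":0,"ay":0,"az":0},{"jaw":-1,"tx":0,"ty":0,"tz":-0.2,"ax":0,"ay":0,"az":0}]'
python3 -m pendant '[{"jaw":-1,"tx":0,"ty":0,"tz":-0.1,"ax":0,"ay":0,"az":0},{"jaw":-1,"tx":0,"ty":0,"tz":-0.2,"ax":0,"ay":0,"az":0},{"jaw":-1,"tx":0,"ty":0,"tz":-0.2,"ax":0,"ay":0,"az":0}]'
```

```text
clock: 15.98
position: [0.6822, 0.025, 0.1086]
ee_rot: [-0.001, 0.691, 0.723, -0.002]
contact_force: [-0.2, -0.2, -3.4]
width: 0.0512
gripper_force: 64.2
clock: 16.35
position: [0.6822, 0.025, 0.1066]
ee_rot: [-0.001, 0.691, 0.723, -0.002]
contact_force: [-0.3, 0.2, -3.0]
width: 0.0512
gripper_force: 64.2
```

Inside the hollow with no side contact. A few more millimetres to go.

```bash
python3 -m pendant '[{"jaw":-1,"tx":0,"ty":0,"tz":-0.1,"ax":0,"ay":0,"az":0},{"jaw":-1,"tx":0,"ty":0,"tz":-0.2,"ax":0,"ay":0,"az":0},{"jaw":-1,"tx":0,"ty":0,"tz":-0.2,"ax":0,"ay":0,"az":0}]'
python3 -m pendant '[{"jaw":-1,"tx":0,"ty":0,"tz":-0.07,"ax":0,"ay":0,"az":0},{"jaw":-1,"tx":0,"ty":0,"tz":-0.14,"ax":0,"ay":0,"az":0},{"jaw":-1,"tx":0,"ty":0,"tz":-0.14,"ax":0,"ay":0,"az":0}]'
```

```text
clock: 16.73
position: [0.6822, 0.025, 0.1047]
ee_rot: [-0.001, 0.691, 0.723, -0.002]
contact_force: [0.6, -0.6, -3.8]
width: 0.0509
gripper_force: 64.2
clock: 17.1
position: [0.6823, 0.025, 0.1034]
ee_rot: [-0.001, 0.691, 0.723, -0.001]
contact_force: [0.1, 0.8, -2.9]
width: 0.051
gripper_force: 64.4
```

```bash
python3 -m pendant '[{"jaw":-1,"tx":0,"ty":0,"tz":-0.07,"ax":0,"ay":0,"az":0},{"jaw":-1,"tx":0,"ty":0,"tz":-0.12,"ax":0,"ay":0,"az":0},{"jaw":-1,"tx":0,"ty":0,"tz":-0.12,"ax":0,"ay":0,"az":0}]'
```

```text
clock: 17.48
position: [0.6823, 0.0249, 0.1032]
ee_rot: [-0.001, 0.691, 0.723, -0.001]
contact_force: [-2.6, -1.1, 4.8]
width: 0.0512
gripper_force: 65.1
```

Seated: contact came at 0.1032, so the foot is at about 13 mm. Releasing and going straight up.

```bash
python3 -m pendant '[{"jaw":-1,"tx":0,"ty":0,"tz":0.1,"ax":0,"ay":0,"az":0},{"jaw":1,"tx":0,"ty":0,"tz":0.1,"ax":0,"ay":0,"az":0},{"jaw":1,"tx":0,"ty":0,"tz":0.1,"ax":0,"ay":0,"az":0},{"jaw":1,"tx":0,"ty":0,"tz":0.1,"ax":0,"ay":0,"az":0},{"jaw":1,"tx":0,"ty":0,"tz":0.1,"ax":0,"ay":0,"az":0},{"jaw":1,"tx":0,"ty":0,"tz":0.1,"ax":0,"ay":0,"az":0}]'
python3 -m pendant '[{"jaw":1,"tx":0,"ty":0,"tz":1.5,"ax":0,"ay":0,"az":0},{"jaw":1,"tx":0,"ty":0,"tz":4,"ax":0,"ay":0,"az":0},{"jaw":1,"tx":0,"ty":0,"tz":8,"ax":0,"ay":0,"az":0},{"jaw":1,"tx":0,"ty":0,"tz":13,"ax":0,"ay":0,"az":0},{"jaw":1,"tx":-6,"ty":0,"tz":15,"ax":0,"ay":0,"az":0},{"jaw":1,"tx":-12,"ty":0,"tz":15,"ax":0,"ay":0,"az":0},{"jaw":1,"tx":-18,"ty":0,"tz":15,"ax":0,"ay":0,"az":0},{"jaw":1,"tx":-22,"ty":0,"tz":15,"ax":0,"ay":0,"az":0},{"jaw":1,"tx":-22,"ty":0,"tz":15,"ax":0,"ay":0,"az":0}]'
python3 - <<'E'
from h import *
a=grab('scene','s6')['pixels'];d=grab('top','t6')
cv2.imwrite('pics/v6.png',np.hstack([a[120:,60:460],d['pixels'][60:324,112:512]]) if 0 else cv2.resize(np.vstack([a[110:384,100:500],d['pixels'][70:330,60:460]]),None,fx=1.1,fy=1.1))
v,u=np.mgrid[0:384,0:512];z=d['depth'];T=d['pose']
X=np.stack([(u-d['cx'])/d['fx']*z,(v-d['cy'])/d['fy']*z,z],-1)@T[:3,:3].T+T[:3,3]
b=(abs(X[...,0]-.682)<.018)&(abs(X[...,1]-.024)<.018)&(X[...,2]>.1)&(X[...,2]<.16)
if b.sum(): print(b.sum(),np.median(X[b],0),np.linalg.lstsq(np.c_[X[b][:,:2],np.ones(b.sum())],X[b][:,2],rcond=None)[0])
E
```

```text
clock: 18.23
position: [0.6823, 0.025, 0.1032]
ee_rot: [-0.001, 0.691, 0.723, -0.001]
contact_force: [0.4, 0.1, 0.2]
width: 0.0853
gripper_force: 0.0
clock: 19.35
position: [0.4595, 0.0253, 0.2549]
ee_rot: [-0.001, 0.691, 0.723, -0.001]
contact_force: [0.5, 0.8, 1.0]
width: 0.0856
gripper_force: 0.0
579 [0.68256688 0.02385418 0.13425005] [-0.00469112  0.00400123  0.13750809]
```

View pics/v6.png

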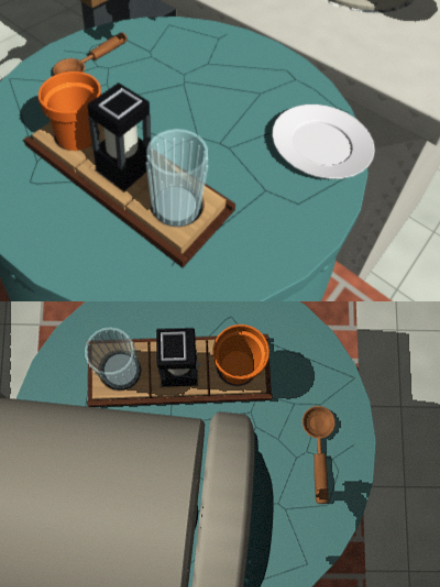

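The final view shows the lantern upright and seated in the middle hollow, at (120,130) in the upper half and (178,355) in the lower. Its top is level at 0.133–0.134 m and the other items haven't moved. Handing in.

```bash
python3 -c "
from rig import manip;print(manip.sign_off())"
```

```text
the job is handed in; nothing more can be done
None
```

I stood the lantern upright on the bare stool top and let go of it, then took it again from above and set it fully into the tray's square hollow; the tumbler, flowerpot, plate and spoon look undisturbed, and the job was handed in at about 19.5 s.

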